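Set out the soil-test reagents on their colour-coded drip trays

TASK

Set the bench up for the next soil test: stand each of the four capped reagent bottles (blue, amber, red and white cap) down inside the round drip tray of its cap's colour, the amber cap belonging to the orange tray. Keep the bottles upright all the way, and leave the low soil tin and the loose white screw cap among them where they are.

Things in the scene. Friction and masses are not known exactly. Their poses are not given: they have to be found in the camera images.
- bottle_blue: small white bottle with a blue screw cap (not the much larger wash bottle with a spout at the back), closed, standing upright, loose; body 28 mm in diameter, straight-sided between 8 and 39 mm up, 63 mm tall in all. Origin: centre of its underside, z up along the bottle. Goes on the blue drip tray.
- bottle_amber: brown glass bottle with an amber-orange screw cap, closed, standing upright, loose; body 31 mm in diameter, straight-sided between 8 and 44 mm up, 72 mm tall in all. Origin: centre of its underside, z up along the bottle. Goes on the orange drip tray.
- bottle_red: white bottle with a red screw cap, closed, standing upright, loose; body 37 mm in diameter, straight-sided between 8 and 51 mm up, 83 mm tall in all. Origin: centre of its underside, z up along the bottle. Goes on the red drip tray.
- bottle_white: widest bottle, plain greyish white with a white screw cap, closed, standing upright, loose; body 46 mm in diameter, straight-sided between 8 and 52 mm up, 80 mm tall in all. Origin: centre of its underside, z up along the bottle. Goes on the white drip tray.
- tray_blue: round blue drip tray with a dark liner, fixed to the table, for the blue-capped bottle; outside 60 mm in diameter and 8 mm high (a thin lifting tab sticks out 10 mm), inside 48 mm in diameter, so 10 mm to spare round its own bottle; inner floor 3 mm above the table. Origin: centre of its underside on the table, z up.
- tray_amber: round orange drip tray with a dark liner, fixed to the table, for the amber-orange-capped bottle; outside 63 mm in diameter and 8 mm high (a thin lifting tab sticks out 10 mm), inside 51 mm in diameter, so 10 mm to spare round its own bottle; inner floor 3 mm above the table. Origin: centre of its underside on the table, z up.
- tray_red: round red drip tray with a dark liner, fixed to the table, for the red-capped bottle; outside 69 mm in diameter and 8 mm high (a thin lifting tab sticks out 10 mm), inside 57 mm in diameter, so 10 mm to spare round its own bottle; inner floor 3 mm above the table. Origin: centre of its underside on the table, z up.
- tray_white: round white drip tray with a dark liner, fixed to the table, for the white-capped bottle; outside 78 mm in diameter and 8 mm high (a thin lifting tab sticks out 10 mm), inside 66 mm in diameter, so 10 mm to spare round its own bottle; inner floor 3 mm above the table. Origin: centre of its underside on the table, z up.
- sample_tin: bystander: low round whitish soil tin with a lid, 57 mm in diameter, 28 mm high, loose; must stay where it stands. Origin: centre of its underside.
- loose_cap: bystander: loose white screw cap lying upside down on the table, 38 mm in diameter, 18 mm high; must stay where it lies. Origin: centre of its underside.
Things that resemble listed ones, but are neither listed nor needed, are in the scene too. Leave any purple or yellow look-alike of the bottle_blue alone.

How it is judged:
By the outcome, as a careful person would: the job done as asked, in the order asked, and still so for the second after the job is handed in, with the robot touching nothing.
It also fails if it takes over 106 s, if anything falls off the work surface, if the arm or the gripper's body presses on something with over 40 N, if the wrist force passes 120 N, or if a joint passes its speed limit or range.

ROBOT

A 6-joint arm with a two-finger parallel gripper is mounted at the origin on a cart in front of the work surface, level with it; the furniture and walls round the work are solid. World frame = base frame: x ahead of the robot, y to its left, z up, the work surface at z = 0. Lengths are in mm, angles in rad, forces in N, time in s.
With the tool pointing down it reaches from about 275 to 850 mm from the base axis. Payload 19 kg.
Tool frame: the origin (TCP) lies at the centre of the arm's flange, where the gripper is bolted on; the fingertips stand 173 mm ahead of it and the grasp point (between the pads) lies tcp_to_grasp ahead of it (tcp_to_grasp is the distance from the TCP to the grasp point, in mm); z points along the fingers, y is the line along which they close (so a half turn about z gives the same grasp; the last joint's range is limited). The gripper opens to 85 mm and grips with 20 to 120 N. Pads are 22 mm wide; open, the fingers measure 114 mm over their backs; the gripper's body (76 mm by 85 mm) begins 54 mm behind the grasp point. The pads swing forward as they close: fully open they stand 13 mm farther back than shut.
Start: joints at [1.078, 0.15, 1.437, -0, 1.554, -0.134], TCP at [201.923, 538.367, 404.667] pointing down, gripper open.
Joint ranges: [-2.8, 2.8], [-0.68, 2.1], [0.12, 2.68], [-1.39, 4.53], [0.16, 2.79], [-2.81, 2.81]. Speed limits (rad/s): [1.89, 1.89, 2.22, 3.01, 3.01, 3.01].

INTERFACE

Orientations are given as a unit quaternion [x, y, z, w].
In Python, from plant import read_state, snapshot, camera_params, hand_in, tcp_to_grasp gives the robot as it stands.
- The arm moves only by the shell command python3 -m pendant 'ROWS' [OPENING] [FORCE]. ROWS is JSON, a list of rows, each an object with "offset": the shift along the world's x, y, z in cm, a list of three; "dr": the turn, a rotation vector about the world's x, y, z in degrees, a list of three. A call has 1 to 20 rows; each row is the pose to reach, as a shift and turn from the pose commanded when the call began; what a row does not reach only later rows make up. A row lasts 1/12 s, in which the tool goes at most 41.7 mm and 7.16 degrees, less where a joint would pass 70% of its speed; a pose out of reach is approached as far as the arm can. A call with a gripper value outside its range is refused whole. OPENING is the opening, from 0 (shut) to 1 (fully open), set as the call begins (- or left out, the last holds). The fingers move at their own pace and stop on an object; FORCE is the grip in N (left out, the last holds). Time passes only in rows, so rows that repeat a pose let the fingers close. It gives the time, the measured TCP pose, the force, the opening and the grip force at its end, in the units of the state.
- read_state(): the state, without advancing time (a new reading comes with each control period).
- snapshot(name): name is "scene" or "top"; returns the picture (384x512x3 uint8, blue, green, red); there is no depth.
- camera_params(name): a dict with "K" (3x3 intrinsics, pixels), "origin" and "rotation" of the camera in the world. Camera axes: x right, y down, z forward; pixel columns grow to the right and rows downward; lengths in mm; the calibration is good to about 2 mm. A picture is of the moment at which its call begins. camera_params takes no time and is no camera call.
- hand_in(): hands the job in; it is judged then, once.
The state is a dict: "clock": time; "q": joint angles; "joint_vel": joint speeds; "joint_efforts": joint torques, N m; "position": TCP position; "orientation": TCP orientation; "wrist_force": force on the tool from outside, world axes, zero at the start; "wrist_torque": the same for the moment, N m; "width": finger opening in mm; "finger_force": force on a finger pad.
Only numpy, scipy, OpenCV 4.12 (cv2) and the standard library are available. Lean on these libraries where they do the work, as an engineer would, in place of code of your own. Each camera call takes 0.05 s, during which the arm holds its last target. There are 200 camera calls.

## Working session

There is one attempt and no reset: what is moved stays moved. The work goes in short steps, Python scripts to look and compute and a shell command to move; the robot and the scene stay as the last step left them, time stands still between calls to the robot, and variables do not carry over. Pictures are saved under pics/ and viewed, at most 14 in all, crops included, and the job is handed in when it is done.

```bash
mkdir -p pics; ls
python3 - <<'E'
from plant import *
import cv2,json
s=read_state();print({k:s[k] for k in('clock','position','orientation','width')},tcp_to_grasp)
for n in('scene','top'):
    im=snapshot(n);cv2.imwrite(f'pics/{n}0.png',im);p=camera_params(n);print(n,p)
    cv2.imwrite(f'pics/{n}0b.png',cv2.resize(im,(800,600),interpolation=cv2.INTER_CUBIC))
E
```

```text
pics
{'clock': 0.0, 'position': array([201.914257  , 538.35503381, 404.09889173]), 'orientation': array([ 1.78415406e-01,  9.83955077e-01, -5.61368515e-04, -1.83805518e-04]), 'width': 85.56833983234071} 154.70000000000002
scene {'K': array([[355.64475323,   0.        , 259.91087673],
       [  0.        , 355.64475323, 198.65492097],
       [  0.        ,   0.        ,   1.        ]]), 'origin': array([ -58.33020359, -500.00996401,  696.72891523]), 'rotation': array([ 0.8270223 , -0.37995356,  0.16551807, -0.37983309])}
top {'K': array([[464.3678996 ,   0.        , 253.46102197],
       [  0.        , 464.3678996 , 199.03284524],
       [  0.        ,   0.        ,   1.        ]]), 'origin': array([ 318.14953574,  -11.70654433, 1492.91616533]), 'rotation': array([ 0.70906603, -0.70244091,  0.03532347, -0.05054089])}
```

View pics/top0b.png

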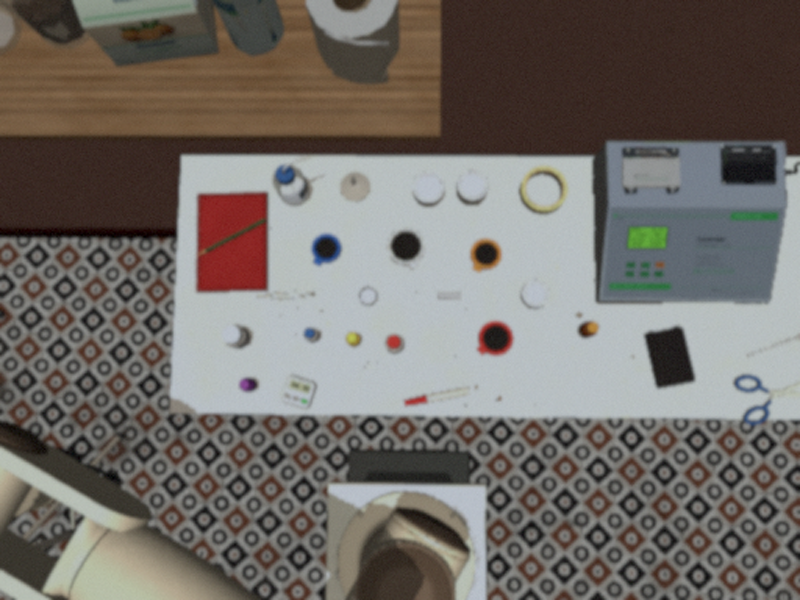

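View pics/scene0b.png

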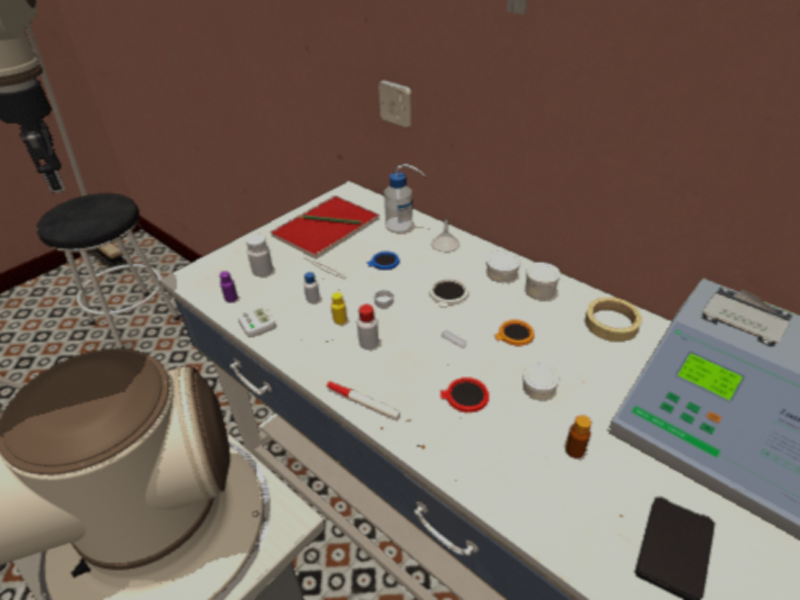

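Candidates (800-wide top picture):
- **Blue cap:** the small bottle at (312,334). I rule out the wash bottle (290,180), purple (248,384) and yellow (353,339).
- **Amber:** (589,328). The yellow bottle is the only look-alike.
- **Red:** (394,343). The red pen (415,400) and the notebook are not bottles.
- **White:** the tall bottle at (238,335). The tins/jars (428,188), (472,186), (535,293) and the loose cap (368,296) are not it.
- **Trays:** blue (326,248), white (406,246), orange (486,254), red (496,338).

```bash
cat > h.py <<'E'
import numpy as np,cv2
from scipy.spatial.transform import Rotation as R
from plant import camera_params
def ray(n,u,v):
    p=camera_params(n);d=R.from_quat(p['rotation']).as_matrix()@np.linalg.inv(p['K'])@[u,v,1.]
    return np.array(p['origin']),d/np.linalg.norm(d)
def plane(n,u,v,z):
    o,d=ray(n,u,v);return o+d*(z-o[2])/d[2]
def proj(n,P):
    p=camera_params(n);c=p['K']@(R.from_quat(p['rotation']).as_matrix().T@(np.array(P)-p['origin']));return c[:2]/c[2]
def tri(a,b):
    (o,d),(p,e)=a,b;s=np.linalg.lstsq(np.c_[d,-e],p-o,rcond=None)[0]
    A,B=o+d*s[0],p+e*s[1];return (A+B)/2,np.linalg.norm(A-B)
HUE={'blue':(100,125),'amber':(8,20),'red':(-6,6)}
def blob(im,c,seed,r=16,dark=False):
    x,y=map(int,seed);h=cv2.cvtColor(im,cv2.COLOR_BGR2HSV).astype(int)
    if dark: m=h[...,2]<75
    else:
        H=(h[...,0]+20)%180-20;a,b=HUE[c];m=(H>=a)&(H<=b)&(h[...,1]>110)&(h[...,2]>(110 if c=='amber' else 60))
    w=np.zeros(m.shape,bool);w[y-r:y+r,x-r:x+r]=1
    n,l,st,ce=cv2.connectedComponentsWithStats((m&w).astype(np.uint8))
    if n<2:return None
    i=1+np.argmax(st[1:,4]);return ce[i],st[i]
E
python3 - <<'E'
from h import *
T=cv2.imread('pics/top0.png');S=cv2.imread('pics/scene0.png')
k=.64
bt={'blue':((312,334),(310,278)),'amber':((590,328),(582,423)),'red':((394,343),(367,312))}
H={'blue':63,'amber':72,'red':83}
for c,(a,b) in bt.items():
    A=blob(T,c,np.array(a)*k,12);B=blob(S,c,np.array(b)*k,10)
    print(c,A,B)
    P,g=tri(ray('top',*A[0]),ray('scene',*B[0]));print(' tri',P.round(1),round(g,1),'plane top',plane('top',*A[0],H[c]-5).round(1))
tr={'blue':((326,248),(385,260)),'white':((406,246),(449,291)),'amber':((486,254),(516,332)),'red':((496,338),(467,394))}
for c,(a,b) in tr.items():
    A=blob(T,c,np.array(a)*k,15,True);B=blob(S,c,np.array(b)*k,20,True)
    P,g=tri(ray('top',*A[0]),ray('scene',*B[0]));print('tray',c,A,B[1],P.round(1),round(g,1),plane('top',*A[0],4).round(1),plane('scene',*B[0],4).round(1))
for n,(u,v) in {'tin':(535,293),'loose':(368,296),'wbot':(238,335),'yellow':(353,339),'purple':(248,384)}.items():print(n,plane('top',u*k,v*k,40 ).round())
a=cv2.resize(T[185:235,125:400],(800,145*1),interpolation=cv2.INTER_CUBIC)
b=cv2.resize(S[150:300,130:390],(780,450),interpolation=cv2.INTER_CUBIC)
b=cv2.copyMakeBorder(b,0,0,0,20,0);cv2.imwrite('pics/crop.png',np.vstack([a,b]))
E
```

```text
blue (array([197.77777778, 212.94444444]), array([196, 211,   5,   5,  18], dtype=int32)) (array([197.92592593, 177.40740741]), array([196, 175,   5,   6,  27], dtype=int32))
 tri [447.3 194.4  54.2] 3.3 plane top [448.3 192.9  58. ]
amber (array([378.44117647, 209.52941176]), array([376, 207,   6,   7,  34], dtype=int32)) (array([372.30275229, 272.37614679]), array([366, 266,  12,  14, 109], dtype=int32))
 tri [ 462.4 -364.    59. ] 4.3 plane top [ 462.8 -363.9   67. ]
red (array([251.5, 218.5]), array([248, 215,   8,   8,  52], dtype=int32)) (array([234.13953488, 199.98837209]), array([230, 195,   9,  11,  86], dtype=int32))
 tri [430.   26.4  71.6] 3.5 plane top [430.8  25.1  78. ]
tray blue (array([208.27272727, 158.4214876 ]), array([202, 153,  13,  12, 121], dtype=int32)) [241 163  12   7  64] [631.2 171.5   5.5] 2.8 [632.5 170.7   4. ] [631.5 173.7   4. ]
tray white (array([259.36864407, 157.00847458]), array([251, 149,  18,  17, 236], dtype=int32)) [278 181  19  10 151] [636.5   5.3   4.4] 4.7 [638.3   3.5   4. ] [635.    7.1   4. ]
tray amber (array([310.66153846, 162.04615385]), array([305, 156,  13,  13, 130], dtype=int32)) [323 208  15   9 111] [ 621.  -161.6    4.3] 4.6 [ 622.6 -163.5    4. ] [ 619.5 -159.9    4. ]
tray red (array([316.94915254, 215.94350282]), array([310, 209,  15,  15, 177], dtype=int32)) [289 245  20  14 221] [ 445.3 -181.1    4.7] 4.5 [ 446.8 -182.9    4. ] [ 444.1 -179.3    4. ]
tin [ 534. -259.   40.]
loose [526.  78.  40.]
wbot [444. 339.  40.]
yellow [438. 107.  40.]
purple [346. 315.  40.]
```

View pics/crop.png

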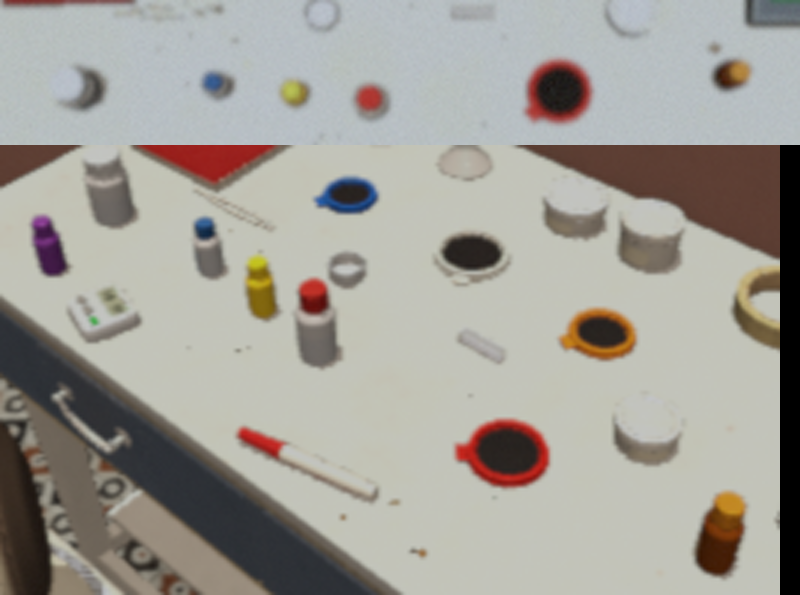

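The crop confirms the choice: blue cap (215,85 top / 205,245 scene), yellow decoy right of it, red (370,100), amber (733,73), white bottle (80,87). The wash bottle is outside the crop. The two views agree to 3–5 mm, and the heights fit the given sizes, so I'm going for blue with the fingers closing along x.

```bash
python3 -m pendant '[{"offset":[6,-8.6,-2.6],"dr":[0,0,-17]},{"offset":[12,-17,-5],"dr":[0,0,-35]},{"offset":[18,-26,-8],"dr":[0,0,-52]},{"offset":[24.5,-34.4,-9],"dr":[0,0,-69.4]},{"offset":[24.5,-34.4,-9],"dr":[0,0,-69.4]},{"offset":[24.5,-34.4,-9],"dr":[0,0,-69.4]},{"offset":[24.5,-34.4,-9],"dr":[0,0,-69.4]},{"offset":[24.5,-34.4,-9],"dr":[0,0,-69.4]},{"offset":[24.5,-34.4,-9],"dr":[0,0,-69.4]},{"offset":[24.5,-34.4,-9],"dr":[0,0,-69.4]},{"offset":[24.5,-34.4,-9],"dr":[0,0,-69.4]},{"offset":[24.5,-34.4,-9],"dr":[0,0,-69.4]},{"offset":[24.5,-34.4,-9],"dr":[0,0,-69.4]},{"offset":[24.5,-34.4,-9],"dr":[0,0,-69.4]},{"offset":[24.5,-34.4,-9],"dr":[0,0,-69.4]}]' 0.75 50
python3 - <<'E'
from h import *
from plant import *
s=read_state();print(s['clock'],s['position'],s['orientation'],s['width'])
k=.64
print('white cap',plane('top',149.1,214,78), tri(ray('top',149.1,214),ray('scene',163.7,153.5)))
for n in('scene','top'):
    im=snapshot(n);cv2.imwrite(f'pics/{n}1.png',im)
T=cv2.imread('pics/top0.png')[190:240,125:185];S=cv2.imread('pics/scene0.png')[140:190,140:200]
S1=cv2.imread('pics/scene1.png')[80:240,120:270]
cv2.imwrite('pics/w1.png',np.hstack([np.vstack([cv2.resize(a,(360,300)) for a in(T,S)]),cv2.resize(S1,(440,600))]))
E
```

```text
clock: 1.35
position: [446.4, 195.2, 314.9]
orientation: [0.706, 0.708, 0.0, -0.0]
wrist_force: [0.1, 0.1, 0.8]
width: 64.3
finger_force: 0.0
1.35 [446.42790989 195.16316031 314.86493424] [ 7.06336731e-01  7.07875985e-01  9.36246320e-05 -5.61062008e-05] 64.2889878278307
white cap [441.8752759 339.9727378  78.       ] (array([440.04972025, 340.56440902,  80.03159604]), np.float64(3.951075374754316))
```

View pics/w1.png

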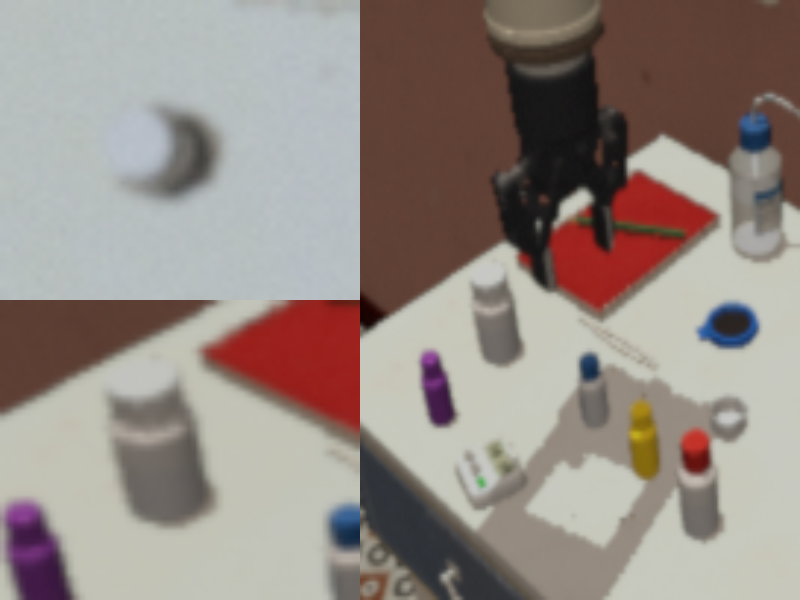

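The crop shows the white bottle's cap top at original pixels top (148,214) and scene (164,153). That gives about (440,341,80), which matches its height. The fingers hang above the blue bottle, spread along x. Descending and closing next.

```bash
python3 -m pendant '[{"offset":[0,0,-4]},{"offset":[0,0,-8]},{"offset":[0,0,-10.5]},{"offset":[0,0,-12.3]},{"offset":[0,0,-13.2]},{"offset":[0,0,-13.2]},{"offset":[0,0,-13.2]}]' 0.75 50 ; python3 -m pendant '[{"offset":[0,0,0]},{"offset":[0,0,0]},{"offset":[0,0,0]},{"offset":[0,0,0]},{"offset":[0,0,0]},{"offset":[0,0,0]},{"offset":[0,0,0]},{"offset":[0,0,0]}]' 0 50
```

```text
schema error: expected keys offset, dr
schema error: expected keys offset, dr
```

```bash
python3 -m pendant '[{"offset":[0,0,-4],"dr":[0,0,0]},{"offset":[0,0,-8],"dr":[0,0,0]},{"offset":[0,0,-10.5],"dr":[0,0,0]},{"offset":[0,0,-12.3],"dr":[0,0,0]},{"offset":[0,0,-13.2],"dr":[0,0,0]},{"offset":[0,0,-13.2],"dr":[0,0,0]},{"offset":[0,0,-13.2],"dr":[0,0,0]}]' 0.75 50 ; python3 -m pendant '[{"offset":[0,0,0],"dr":[0,0,0]},{"offset":[0,0,0],"dr":[0,0,0]},{"offset":[0,0,0],"dr":[0,0,0]},{"offset":[0,0,0],"dr":[0,0,0]},{"offset":[0,0,0],"dr":[0,0,0]},{"offset":[0,0,0],"dr":[0,0,0]},{"offset":[0,0,0],"dr":[0,0,0]},{"offset":[0,0,0],"dr":[0,0,0]}]' 0 50
```

```text
clock: 2.03
position: [447.1, 194.7, 183.4]
orientation: [0.707, 0.708, 0.0, 0.0]
wrist_force: [0.8, 0.5, 0.3]
width: 64.0
finger_force: 0.0
clock: 2.7
position: [447.2, 194.5, 183.9]
orientation: [0.707, 0.707, 0.001, 0.0]
wrist_force: [-1.7, 0.2, 9.9]
width: 26.2
finger_force: 48.6
```

```bash
python3 -m pendant '[{"offset":[0,0,1],"dr":[0,0,0]},{"offset":[0,0,3],"dr":[0,0,0]},{"offset":[0,0,6],"dr":[0,0,0]},{"offset":[0,0,9],"dr":[0,0,0]},{"offset":[2,-0.2,10],"dr":[0,0,0]},{"offset":[5,-0.6,10],"dr":[0,0,0]},{"offset":[8,-1,10],"dr":[0,0,0]},{"offset":[11,-1.3,10],"dr":[0,0,0]},{"offset":[14,-1.7,10],"dr":[0,0,0]},{"offset":[16.5,-2,10],"dr":[0,0,0]},{"offset":[18,-2.2,10],"dr":[0,0,0]},{"offset":[18.4,-2.2,9],"dr":[0,0,0]},{"offset":[18.4,-2.2,7],"dr":[0,0,0]},{"offset":[18.4,-2.2,5],"dr":[0,0,0]},{"offset":[18.4,-2.2,3.5],"dr":[0,0,0]},{"offset":[18.4,-2.2,3.5],"dr":[0,0,0]},{"offset":[18.4,-2.2,3.5],"dr":[0,0,0]}]' 0 50
python3 - <<'E'
from h import *
from plant import *
for n in('scene','top'):cv2.imwrite(f'pics/{n}2.png',snapshot(n))
k=cv2.resize(cv2.imread('pics/scene2.png')[60:210,160:340],(480,400));t=cv2.resize(cv2.imread('pics/top2.png')[110:190,160:260],(320,256))
k=cv2.copyMakeBorder(k,0,0,0,320,0);k[:256,480:]=t;cv2.imwrite('pics/v2.png',k)
E
```

```text
clock: 4.12
position: [630.3, 172.5, 217.5]
orientation: [0.707, 0.707, -0.001, -0.0]
wrist_force: [-1.5, -1.2, -0.4]
width: 25.9
finger_force: 49.3
```

View pics/v2.png

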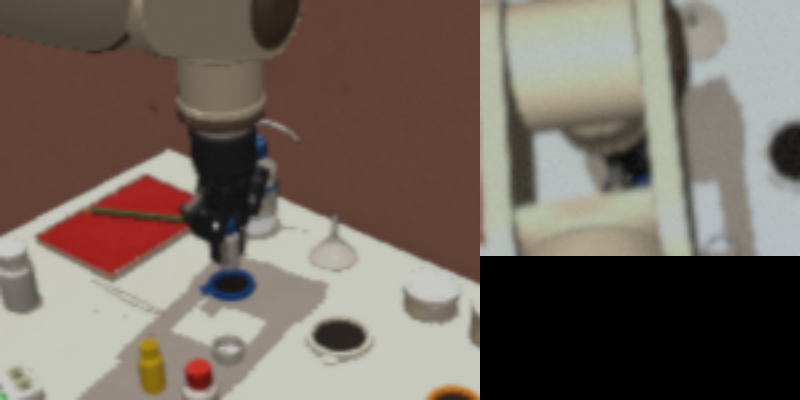

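The blue bottle hangs upright in the grip at crop (230,250), straight above the blue tray at (232,283). Lowering it slowly.

```bash
python3 -m pendant '[{"offset":[0,0,-1.2],"dr":[0,0,0]},{"offset":[0,0,-2.2],"dr":[0,0,0]},{"offset":[0,0,-2.8],"dr":[0,0,0]},{"offset":[0,0,-3.1],"dr":[0,0,0]},{"offset":[0,0,-3.1],"dr":[0,0,0]},{"offset":[0,0,-3.1],"dr":[0,0,0]}]' 0 50; python3 -m pendant '[{"offset":[0,0,0],"dr":[0,0,0]},{"offset":[0,0,0],"dr":[0,0,0]},{"offset":[0,0,0],"dr":[0,0,0]},{"offset":[0,0,0],"dr":[0,0,0]},{"offset":[0,0,0],"dr":[0,0,0]},{"offset":[0,0,0],"dr":[0,0,0]}]' 0.75 50
```

```text
clock: 4.72
position: [630.8, 172.4, 186.9]
orientation: [0.707, 0.707, -0.0, -0.0]
wrist_force: [-5.2, -0.7, 9.7]
width: 26.2
finger_force: 50.4
clock: 5.22
position: [630.9, 172.3, 186.6]
orientation: [0.707, 0.707, -0.0, -0.0]
wrist_force: [-0.4, 0.3, 0.5]
width: 64.2
finger_force: 0.0
```

```bash
python3 -m pendant '[{"offset":[0,0,3],"dr":[0,0,0]},{"offset":[0,0,7],"dr":[0,0,0]},{"offset":[0,0,11],"dr":[0,0,0]},{"offset":[-3,-3,12.5],"dr":[0,0,-7]},{"offset":[-5,-6.5,12.5],"dr":[0,0,-14]},{"offset":[-7,-10,12.5],"dr":[0,0,-21]},{"offset":[-9,-13.5,12.5],"dr":[0,0,-28]},{"offset":[-11,-17,12.5],"dr":[0,0,-35]},{"offset":[-13,-20.5,12.5],"dr":[0,0,-42]},{"offset":[-15,-24,12.5],"dr":[0,0,-49]},{"offset":[-16,-28,12.5],"dr":[0,0,-56]},{"offset":[-16.9,-32,12.5],"dr":[0,0,-63]},{"offset":[-16.9,-36,12.5],"dr":[0,0,-70]},{"offset":[-16.9,-40,12.5],"dr":[0,0,-77]},{"offset":[-16.9,-44,12.5],"dr":[0,0,-84]},{"offset":[-16.9,-48,12.5],"dr":[0,0,-90]},{"offset":[-16.9,-51.5,12.5],"dr":[0,0,-90]},{"offset":[-16.9,-53.6,12.5],"dr":[0,0,-90]},{"offset":[-16.9,-53.6,12.5],"dr":[0,0,-90]},{"offset":[-16.9,-53.6,12.5],"dr":[0,0,-90]}]' 0.75 50
python3 - <<'E'
from h import *
from plant import *
for n in('scene','top'):cv2.imwrite(f'pics/{n}3.png',snapshot(n))
a=cv2.imread('pics/scene3.png');t=cv2.imread('pics/top3.png')
k=np.zeros((600,800,3),np.uint8);k[:600,:480]=cv2.resize(a[140:320,250:394],(480,600));k[:300,480:]=cv2.resize(a[130:230,180:287],(320,300));k[300:,480:]=cv2.resize(t[110:180,170:245],(320,300));cv2.imwrite('pics/v3.png',k)
A=blob(t,'blue',(206,157),16);print(A)
E
```

```text
clock: 6.88
position: [461.6, -364.6, 311.2]
orientation: [1.0, -0.001, -0.0, -0.0]
wrist_force: [-0.2, -0.4, -0.1]
width: 64.1
finger_force: 0.0
(array([208.        , 158.76923077]), array([200, 151,  18,  18, 143], dtype=int32))
```

View pics/v3.png

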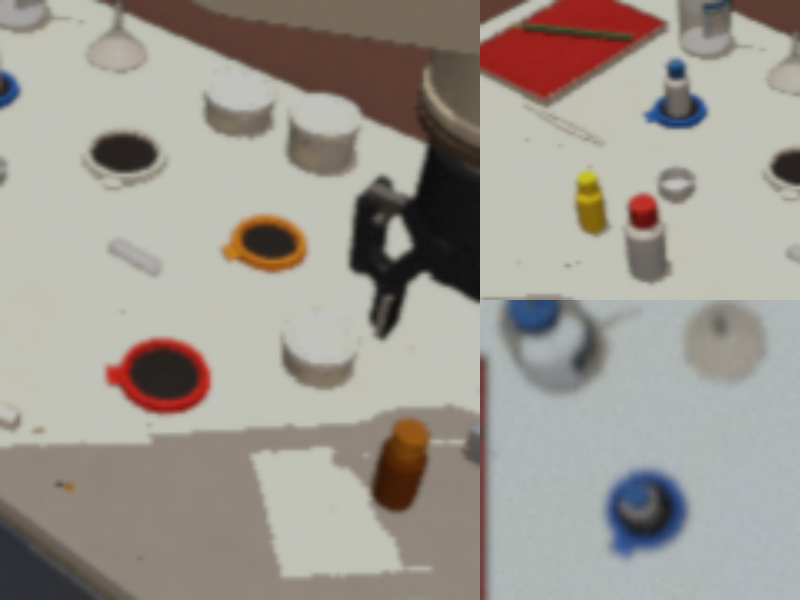

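The blue bottle stands upright in the middle of the blue tray: crop (678,100) in the scene view and (645,510) in the top view. The amber bottle at (400,465) waits under the gripper. Now descending on it.

```bash
python3 -m pendant '[{"offset":[0,0,-4],"dr":[0,0,0]},{"offset":[0,0,-8],"dr":[0,0,0]},{"offset":[0,0,-10.5],"dr":[0,0,0]},{"offset":[0,0,-12],"dr":[0,0,0]},{"offset":[0,0,-12.5],"dr":[0,0,0]},{"offset":[0,0,-12.5],"dr":[0,0,0]}]' 0.75 50 ; python3 -m pendant '[{"offset":[0,0,0],"dr":[0,0,0]},{"offset":[0,0,0],"dr":[0,0,0]},{"offset":[0,0,0],"dr":[0,0,0]},{"offset":[0,0,0],"dr":[0,0,0]},{"offset":[0,0,0],"dr":[0,0,0]},{"offset":[0,0,0],"dr":[0,0,0]},{"offset":[0,0,0],"dr":[0,0,0]},{"offset":[0,0,0],"dr":[0,0,0]}]' 0 50
```

```text
clock: 7.48
position: [462.0, -362.7, 186.0]
orientation: [1.0, 0.001, -0.001, -0.001]
wrist_force: [0.1, -0.3, 0.3]
width: 64.1
finger_force: 0.0
clock: 8.15
position: [462.3, -363.7, 188.3]
orientation: [1.0, 0.0, 0.001, 0.001]
wrist_force: [-1.0, 4.1, 9.0]
width: 29.2
finger_force: 49.0
```

```bash
python3 -m pendant '[{"offset":[0,0,1],"dr":[0,0,0]},{"offset":[0,0,3],"dr":[0,0,0]},{"offset":[0,0,6],"dr":[0,0,0]},{"offset":[0,0,9],"dr":[0,0,0]},{"offset":[0.3,2,10],"dr":[0,0,0]},{"offset":[1,5,10],"dr":[0,0,0]},{"offset":[2.5,8,10],"dr":[0,0,0]},{"offset":[5,10.5,10],"dr":[0,0,0]},{"offset":[7.5,13,10],"dr":[0,0,0]},{"offset":[10,15.5,10],"dr":[0,0,0]},{"offset":[12.5,18,10],"dr":[0,0,0]},{"offset":[15,19.5,10],"dr":[0,0,0]},{"offset":[15.9,20.2,9],"dr":[0,0,0]},{"offset":[15.9,20.2,7],"dr":[0,0,0]},{"offset":[15.9,20.2,5],"dr":[0,0,0]},{"offset":[15.9,20.2,3.5],"dr":[0,0,0]},{"offset":[15.9,20.2,3.5],"dr":[0,0,0]},{"offset":[15.9,20.2,3.5],"dr":[0,0,0]}]' 0 50
python3 - <<'E'
from h import *
from plant import *
cv2.imwrite('pics/scene4.png',snapshot('scene'));a=cv2.imread('pics/scene4.png')
cv2.imwrite('pics/v4.png',cv2.resize(a[120:270,260:440],(720,600)))
E
```

```text
clock: 9.65
position: [620.7, -161.8, 222.0]
orientation: [1.0, 0.0, -0.0, -0.0]
wrist_force: [0.0, 0.5, -0.8]
width: 29.3
finger_force: 49.5
```

View pics/v4.png

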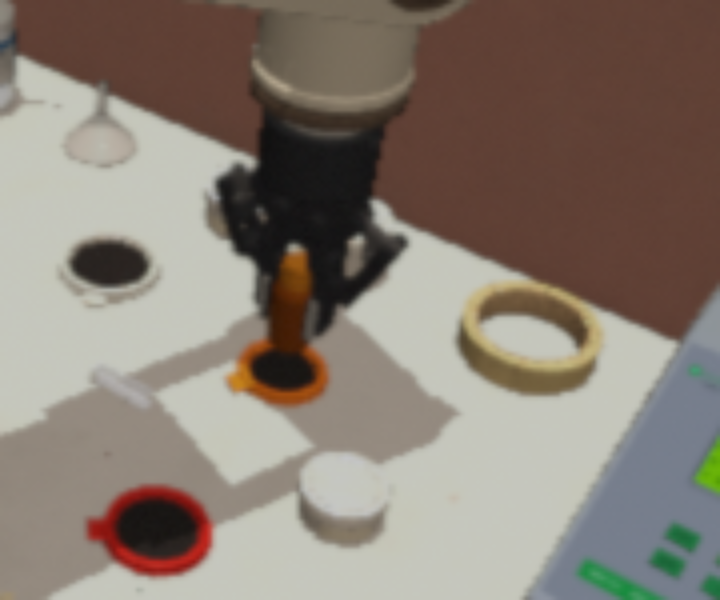

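The amber bottle is upright in the grip above the orange tray at (285,370), and the tin at (343,495) is undisturbed. Lowering and releasing.

```bash
python3 -m pendant '[{"offset":[0,0,-1.2],"dr":[0,0,0]},{"offset":[0,0,-2.2],"dr":[0,0,0]},{"offset":[0,0,-2.8],"dr":[0,0,0]},{"offset":[0,0,-3.1],"dr":[0,0,0]},{"offset":[0,0,-3.1],"dr":[0,0,0]},{"offset":[0,0,-3.1],"dr":[0,0,0]}]' 0 50; python3 -m pendant '[{"offset":[0,0,0],"dr":[0,0,0]},{"offset":[0,0,0],"dr":[0,0,0]},{"offset":[0,0,0],"dr":[0,0,0]},{"offset":[0,0,0],"dr":[0,0,0]},{"offset":[0,0,0],"dr":[0,0,0]},{"offset":[0,0,0],"dr":[0,0,0]}]' 0.75 50
```

```text
clock: 10.2
position: [620.9, -161.6, 191.3]
orientation: [1.0, 0.0, 0.0, -0.0]
wrist_force: [-6.5, 3.6, 12.8]
width: 29.3
finger_force: 51.2
clock: 10.7
position: [620.9, -161.6, 190.5]
orientation: [1.0, 0.0, -0.0, -0.0]
wrist_force: [0.6, 1.0, -0.1]
width: 63.8
finger_force: 0.0
```

```bash
python3 -m pendant '[{"offset":[0,0,3],"dr":[0,0,0]},{"offset":[0,0,7],"dr":[0,0,0]},{"offset":[0,0,11],"dr":[0,0,0]},{"offset":[-1,1,13],"dr":[0,0,7]},{"offset":[-3,3,13],"dr":[0,0,14]},{"offset":[-5,5,13],"dr":[0,0,21]},{"offset":[-7,7,13],"dr":[0,0,28]},{"offset":[-9,9,13],"dr":[0,0,35]},{"offset":[-11,11,13],"dr":[0,0,42]},{"offset":[-13,13,13],"dr":[0,0,49]},{"offset":[-15,15,13],"dr":[0,0,56]},{"offset":[-17,17,13],"dr":[0,0,63]},{"offset":[-18,18,13],"dr":[0,0,70]},{"offset":[-19.1,18.8,13],"dr":[0,0,77]},{"offset":[-19.1,18.8,13],"dr":[0,0,84]},{"offset":[-19.1,18.8,13],"dr":[0,0,90]},{"offset":[-19.1,18.8,13],"dr":[0,0,90]},{"offset":[-19.1,18.8,13],"dr":[0,0,90]}]' 0.85 50
python3 -m pendant '[{"offset":[0,0,-4],"dr":[0,0,0]},{"offset":[0,0,-8],"dr":[0,0,0]},{"offset":[0,0,-11],"dr":[0,0,0]},{"offset":[0,0,-12.5],"dr":[0,0,0]},{"offset":[0,0,-12.9],"dr":[0,0,0]},{"offset":[0,0,-12.9],"dr":[0,0,0]}]' 0.85 50 ; python3 -m pendant '[{"offset":[0,0,0],"dr":[0,0,0]},{"offset":[0,0,0],"dr":[0,0,0]},{"offset":[0,0,0],"dr":[0,0,0]},{"offset":[0,0,0],"dr":[0,0,0]},{"offset":[0,0,0],"dr":[0,0,0]},{"offset":[0,0,0],"dr":[0,0,0]},{"offset":[0,0,0],"dr":[0,0,0]},{"offset":[0,0,0],"dr":[0,0,0]}]' 0 55
```

```text
clock: 12.2
position: [429.9, 26.4, 320.8]
orientation: [0.708, 0.706, 0.0, 0.0]
wrist_force: [0.4, 1.0, -0.3]
width: 72.9
finger_force: 0.0
clock: 12.7
position: [429.8, 26.3, 191.0]
orientation: [0.708, 0.706, -0.001, -0.001]
wrist_force: [0.4, -0.8, -0.3]
width: 72.5
finger_force: 0.0
clock: 13.37
position: [430.3, 26.3, 193.0]
orientation: [0.707, 0.707, 0.001, 0.001]
wrist_force: [-2.6, 0.5, 9.6]
width: 35.4
finger_force: 54.0
```

```bash
python3 -m pendant '[{"offset":[0,0,1],"dr":[0,0,0]},{"offset":[0,0,3],"dr":[0,0,0]},{"offset":[0,0,6],"dr":[0,0,0]},{"offset":[0,0,8],"dr":[0,0,0]},{"offset":[0.2,-2,9],"dr":[0,0,0]},{"offset":[0.4,-5,9],"dr":[0,0,0]},{"offset":[0.6,-8,9],"dr":[0,0,0]},{"offset":[0.8,-11,9],"dr":[0,0,0]},{"offset":[1,-14,9],"dr":[0,0,0]},{"offset":[1.2,-17,9],"dr":[0,0,0]},{"offset":[1.5,-19.5,9],"dr":[0,0,0]},{"offset":[1.5,-20.8,8],"dr":[0,0,0]},{"offset":[1.5,-20.8,6],"dr":[0,0,0]},{"offset":[1.5,-20.8,4.5],"dr":[0,0,0]},{"offset":[1.5,-20.8,3.5],"dr":[0,0,0]},{"offset":[1.5,-20.8,3.5],"dr":[0,0,0]},{"offset":[1.5,-20.8,3.5],"dr":[0,0,0]}]' 0 55
python3 - <<'E'
from h import *
from plant import *
cv2.imwrite('pics/scene5.png',snapshot('scene'));a=cv2.imread('pics/scene5.png')
cv2.imwrite('pics/v5.png',cv2.resize(a[150:300,230:410],(720,600)))
E
```

```text
clock: 14.78
position: [445.0, -181.3, 226.9]
orientation: [0.707, 0.708, -0.0, -0.0]
wrist_force: [0.0, -0.2, -0.6]
width: 35.0
finger_force: 55.0
```

View pics/v5.png

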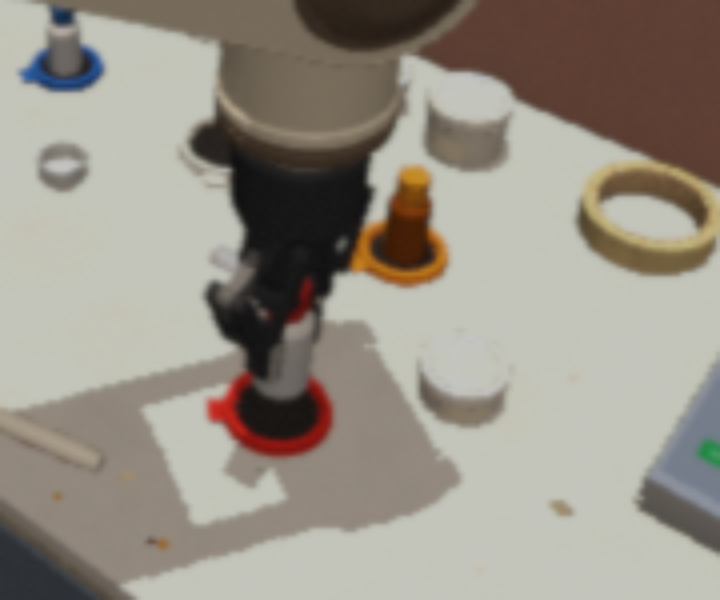

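The amber bottle stands upright in the orange tray at (407,235). The red bottle hangs upright over the red tray, with its base at (285,390) and the tray at (275,410). Lowering and releasing, then on to white at (440,341).

```bash
python3 -m pendant '[{"offset":[0,0,-1.2],"dr":[0,0,0]},{"offset":[0,0,-2.2],"dr":[0,0,0]},{"offset":[0,0,-2.8],"dr":[0,0,0]},{"offset":[0,0,-3.1],"dr":[0,0,0]},{"offset":[0,0,-3.1],"dr":[0,0,0]},{"offset":[0,0,-3.1],"dr":[0,0,0]}]' 0 55; python3 -m pendant '[{"offset":[0,0,0],"dr":[0,0,0]},{"offset":[0,0,0],"dr":[0,0,0]},{"offset":[0,0,0],"dr":[0,0,0]},{"offset":[0,0,0],"dr":[0,0,0]},{"offset":[0,0,0],"dr":[0,0,0]},{"offset":[0,0,0],"dr":[0,0,0]}]' 0.9 55
python3 -m pendant '[{"offset":[0,0,3],"dr":[0,0,0]},{"offset":[0,0,7],"dr":[0,0,0]},{"offset":[0,0,11],"dr":[0,0,0]},{"offset":[0,2,13],"dr":[0,0,0]},{"offset":[0,6,13],"dr":[0,0,0]},{"offset":[0,10,13],"dr":[0,0,0]},{"offset":[0,14,13],"dr":[0,0,0]},{"offset":[0,18,13],"dr":[0,0,0]},{"offset":[0,22,13],"dr":[0,0,0]},{"offset":[0,26,13],"dr":[0,0,0]},{"offset":[0,30,13],"dr":[0,0,0]},{"offset":[0,34,13],"dr":[0,0,0]},{"offset":[0,38,13],"dr":[0,0,0]},{"offset":[0,42,13],"dr":[0,0,0]},{"offset":[0,46,13],"dr":[0,0,0]},{"offset":[-0.5,50,13],"dr":[0,0,0]},{"offset":[-0.5,52.2,13],"dr":[0,0,0]},{"offset":[-0.5,52.2,13],"dr":[0,0,0]},{"offset":[-0.5,52.2,13],"dr":[0,0,0]},{"offset":[-0.5,52.2,13],"dr":[0,0,0]}]' 0.9 55
python3 - <<'E'
from h import *
from plant import *
a=snapshot('scene');cv2.imwrite('pics/scene6.png',a)
k=np.zeros((400,800,3),np.uint8);k[:,:400]=cv2.resize(a[120:220,120:220],(400,400));k[:,400:]=cv2.resize(a[180:300,250:370],(400,400));cv2.imwrite('pics/v6.png',k)
E
```

```text
clock: 15.33
position: [445.1, -181.7, 196.0]
orientation: [0.707, 0.707, -0.0, 0.0]
wrist_force: [-1.5, 0.1, 2.9]
width: 34.9
finger_force: 55.4
clock: 15.83
position: [444.9, -181.6, 195.7]
orientation: [0.707, 0.707, -0.0, -0.0]
wrist_force: [-0.5, 0.3, 0.2]
width: 76.6
finger_force: 0.0
clock: 17.5
position: [439.9, 340.0, 325.5]
orientation: [0.707, 0.707, -0.0, 0.0]
wrist_force: [-0.6, -0.6, 0.1]
width: 76.7
finger_force: 0.0
```

View pics/v6.png

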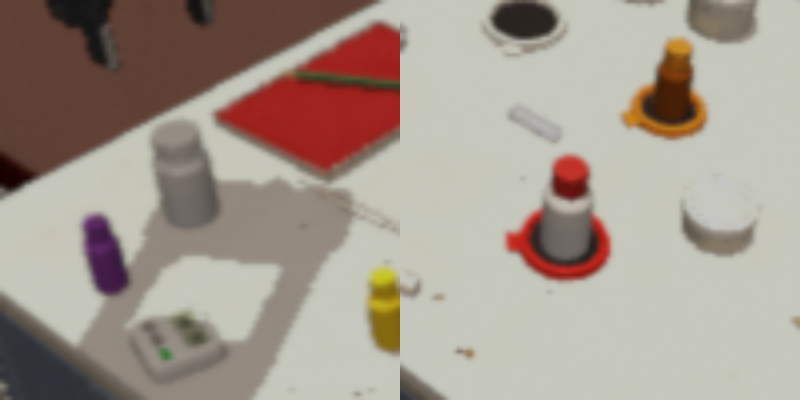

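Red stands upright in its tray at (567,235) and amber in its own at (672,95). The white bottle at (188,185) is untouched and under the gripper. Descending.

```bash
python3 -m pendant '[{"offset":[0,0,-4],"dr":[0,0,0]},{"offset":[0,0,-8],"dr":[0,0,0]},{"offset":[0,0,-10],"dr":[0,0,0]},{"offset":[0,0,-12],"dr":[0,0,0]},{"offset":[0,0,-13],"dr":[0,0,0]},{"offset":[0,0,-13.4],"dr":[0,0,0]},{"offset":[0,0,-13.4],"dr":[0,0,0]}]' 0.9 60 ; python3 -m pendant '[{"offset":[0,0,0],"dr":[0,0,0]},{"offset":[0,0,0],"dr":[0,0,0]},{"offset":[0,0,0],"dr":[0,0,0]},{"offset":[0,0,0],"dr":[0,0,0]},{"offset":[0,0,0],"dr":[0,0,0]},{"offset":[0,0,0],"dr":[0,0,0]},{"offset":[0,0,0],"dr":[0,0,0]},{"offset":[0,0,0],"dr":[0,0,0]}]' 0 60
```

```text
clock: 18.13
position: [440.2, 339.8, 191.6]
orientation: [0.707, 0.707, -0.0, -0.0]
wrist_force: [-0.0, 0.6, -0.4]
width: 76.9
finger_force: 0.0
clock: 18.8
position: [440.3, 340.6, 193.1]
orientation: [0.707, 0.707, 0.001, 0.0]
wrist_force: [-0.1, -1.2, 8.3]
width: 43.5
finger_force: 60.5
```

```bash
python3 -m pendant '[{"offset":[0,0,1],"dr":[0,0,0]},{"offset":[0,0,4],"dr":[0,0,0]},{"offset":[0,0,8],"dr":[0,0,0]},{"offset":[0,0,11],"dr":[0,0,0]},{"offset":[1,-2,12],"dr":[0,0,0]},{"offset":[3,-5,12],"dr":[0,0,0]},{"offset":[5,-8.5,12],"dr":[0,0,0]},{"offset":[7,-12,12],"dr":[0,0,0]},{"offset":[9,-15.5,12],"dr":[0,0,0]},{"offset":[11,-19,12],"dr":[0,0,0]},{"offset":[13,-22.5,12],"dr":[0,0,0]},{"offset":[15,-26,12],"dr":[0,0,0]},{"offset":[17,-29.5,12],"dr":[0,0,0]},{"offset":[18.8,-32.3,11],"dr":[0,0,0]},{"offset":[19.6,-33.5,9],"dr":[0,0,0]},{"offset":[19.6,-33.5,6.5],"dr":[0,0,0]},{"offset":[19.6,-33.5,4.5],"dr":[0,0,0]},{"offset":[19.6,-33.5,3.5],"dr":[0,0,0]},{"offset":[19.6,-33.5,3.5],"dr":[0,0,0]},{"offset":[19.6,-33.5,3.5],"dr":[0,0,0]}]' 0 60
python3 - <<'E'
from h import *
from plant import *
cv2.imwrite('pics/scene7.png',snapshot('scene'));a=cv2.imread('pics/scene7.png')
cv2.imwrite('pics/v7.png',cv2.resize(a[110:230,220:364],(720,600)))
E
```

```text
clock: 20.47
position: [636.0, 5.6, 227.7]
orientation: [0.707, 0.708, 0.0, 0.0]
wrist_force: [0.1, -0.7, 0.2]
width: 43.4
finger_force: 61.4
```

View pics/v7.png

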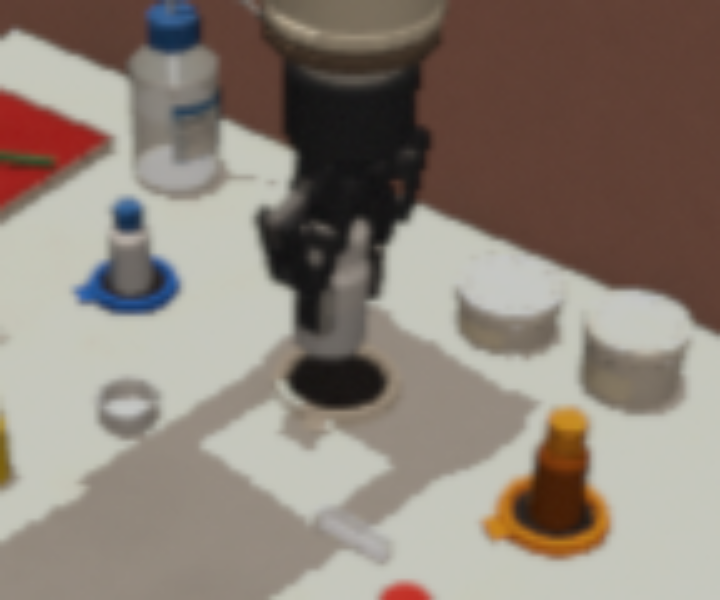

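The white bottle is upright over the white tray, base at (328,340) and tray at (337,380). Lowering, releasing and backing off upward.

```bash
python3 -m pendant '[{"offset":[0,0,-1.2],"dr":[0,0,0]},{"offset":[0,0,-2.2],"dr":[0,0,0]},{"offset":[0,0,-2.8],"dr":[0,0,0]},{"offset":[0,0,-3.1],"dr":[0,0,0]},{"offset":[0,0,-3.1],"dr":[0,0,0]},{"offset":[0,0,-3.1],"dr":[0,0,0]}]' 0 60; python3 -m pendant '[{"offset":[0,0,0],"dr":[0,0,0]},{"offset":[0,0,0],"dr":[0,0,0]},{"offset":[0,0,0],"dr":[0,0,0]},{"offset":[0,0,0],"dr":[0,0,0]},{"offset":[0,0,0],"dr":[0,0,0]},{"offset":[0,0,0],"dr":[0,0,0]}]' 0.9 60
python3 -m pendant '[{"offset":[0,0,3],"dr":[0,0,0]},{"offset":[0,0,7],"dr":[0,0,0]},{"offset":[0,0,11],"dr":[0,0,0]},{"offset":[0,0,15],"dr":[0,0,0]},{"offset":[-4,0,17],"dr":[0,0,0]},{"offset":[-8,0,17],"dr":[0,0,0]},{"offset":[-12,0,17],"dr":[0,0,0]},{"offset":[-16,0,17],"dr":[0,0,0]},{"offset":[-20,0,17],"dr":[0,0,0]},{"offset":[-24,0,17],"dr":[0,0,0]},{"offset":[-26,0,17],"dr":[0,0,0]},{"offset":[-26,0,17],"dr":[0,0,0]},{"offset":[-26,0,17],"dr":[0,0,0]}]' 0.9 60
python3 - <<'E'
from h import *
from plant import *
a=snapshot('scene');t=snapshot('top');cv2.imwrite('pics/scene8.png',a);cv2.imwrite('pics/top8.png',t)
k=np.zeros((600,800,3),np.uint8);k[:370]=cv2.resize(a[125:310,110:510],(800,370));k[370:]=cv2.resize(t[125:241,70:470],(800,230));cv2.imwrite('pics/v8.png',k)
E
```

```text
clock: 21.02
position: [635.8, 5.5, 196.1]
orientation: [0.707, 0.707, -0.0, -0.0]
wrist_force: [-5.7, 1.0, 10.3]
width: 43.4
finger_force: 62.5
clock: 21.52
position: [635.9, 5.4, 195.6]
orientation: [0.707, 0.707, -0.0, -0.0]
wrist_force: [0.1, 0.2, -0.1]
width: 76.7
finger_force: 0.0
clock: 22.6
position: [375.3, 5.4, 366.3]
orientation: [0.707, 0.707, 0.001, 0.001]
wrist_force: [0.6, 0.0, 0.1]
width: 76.7
finger_force: 0.0
```

View pics/v8.png

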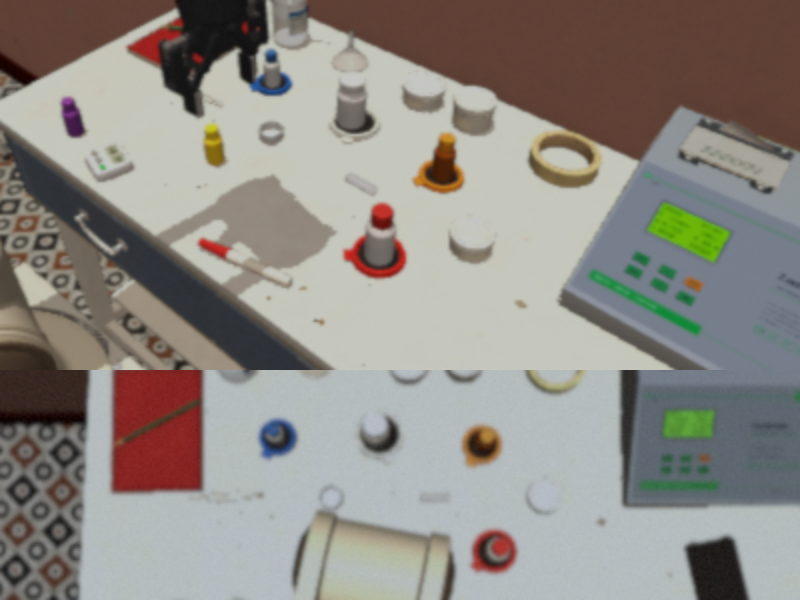

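All four bottles stand upright in their own trays: blue (272,75), white (352,105), amber (443,160) and red (380,238). The tin at (472,240) and the loose cap at (271,132) are in place, and the gripper is clear.

```bash
python3 -c "
from plant import *
print(hand_in())"
```

```text
the job is handed in; nothing more can be done
None
```

The job is handed in at about 23 s on the robot clock: in the last pictures all four bottles stood upright in the trays of their cap colours, and the soil tin and loose cap had not visibly moved.

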